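Complete a layer of tea cartons and hold the sprung retaining bar at its mark

ROBOT

A 6-joint arm with a two-finger parallel gripper is mounted at the origin on a cart in front of the work surface, level with it; the furniture and walls round the work are solid. World frame = base frame: x ahead of the robot, y to its left, z up, the work surface at z = 0. Lengths are in mm, angles in rad, forces in N, time in s.
With the tool pointing down it reaches from about 350 to 875 mm from the base axis. Payload 4.2 kg.
Tool frame: the origin (TCP) lies midway between the tips of the shut fingers; the grasp point (between the pads) lies 19 mm behind it; z points along the fingers, y is the direction in which the jaws open and shut (so a half turn about z gives the same grasp; the last joint's range is limited). The gripper opens to 85 mm and grips with 20 to 120 N. Pads are 22 mm wide; open, the fingers measure 114 mm over their backs; the gripper's body (76 mm by 85 mm) begins 54 mm behind the grasp point. The pads swing forward as they close: fully open they stand 13 mm farther back than shut.
Start: joints at [1.389, 0.385, 0.008, 0, -1.194, -0.259], TCP at [266.631, 565.25, 231.312] pointing down, gripper open.
Joint ranges: [-3.14, 3.14], [-1.21, 2.06], [-1.07, 1.41], [-3.16, 2.05], [-2.99, -0.16], [-3.1, 3.1]. Speed limits (rad/s): [2.79, 2.79, 3.14, 3.14, 3.14, 3.14].

INTERFACE

Orientations are given as a unit quaternion [x, y, z, w].
In Python, from bench import read_state, get_image, job_done, search_frame, regions_of gives the robot as it stands.
- The arm moves only by the tool servo_tool, never from a script. Its arguments are lists of equal length, an entry for each row: "turn": the turn, a rotation vector about the world's x, y, z in rad, a list of three; "dp": the shift along the world's x, y, z in m, a list of three; "fingers": the finger opening in m, from 0 to 0.0854. In form: {"turn": [[rx, ry, rz], ...], "dp": [[tx, ty, tz], ...], "fingers": [fingers, ...]}. A call has exactly 5 rows; each row shifts and turns the pose as measured when the row begins; what a row does not reach is not made up. A row lasts 1/8 s, in which the tool goes at most 62.5 mm and 10.7 degrees, less where a joint would pass 70% of its speed; a pose out of reach is approached as far as the arm can. A call is refused whole if a number of a shift passes 0.0625 or a number of a turn 0.188, either way. A call with a gripper value outside its range is refused whole. The fingers move at their own pace and stop on an object; the grip force is fixed at half the most. Time passes only in rows, so rows that do not move let the fingers close, or fill a call up. It gives the time, the measured TCP pose, the force and the opening at its end, in the units of the state.
- read_state(): the state, without advancing time (a new reading comes with each control period).
- get_image(name): name is "scene" or "top"; returns a dict with "img" (400x640x3 uint8, red, green, blue), "vfov" (degrees; the focal length in pixels is half the picture's height over the tangent of half this angle, whatever the lens; pixels are square), "cx", "cy" (the principal point, pixels), "world_from_camera" (4x4, takes a point from camera to world coordinates). Camera axes: x right, y down, z forward; pixel columns grow to the right and rows downward; lengths in mm; the calibration is good to about 2 mm. A picture is of the moment at which its call begins. There is no depth.
- job_done(): hands the job in, once; it reports no verdict.
Trained networks look in the newest picture that a camera, given by its name, has taken for a name from the list of things; names that differ only in an ending like _2 or _b are one class to them, and where a whole thing is asked for, a point or a joint stands for the part that bears it (a point fixed in the world has none). Each returns a list of dicts, best first, with "score" (0 to 1); they miss things now and then, are a little off and sometimes report something else, mostly with a low value. They report only what shows in the picture. A call takes as long as a camera call. They do not tell look-alikes from the thing itself.
- search_frame(query, camera): "box" ([left, top, width, height] in pixels, round what is visible of it).
- regions_of(query, camera): "region" (400x640 bool, what is visible of it) and "box" ([left, top, width, height] in pixels, round what is visible of it).
The state is a dict: "clock": time; "joints": joint angles; "joint_vel": joint speeds; "joint_efforts": joint torques, N m; "position": TCP position; "ee_rot": TCP orientation; "contact_force": force on the tool from outside, world axes, zero at the start; "wrist_torque": the same for the moment, N m; "gripper_width": finger opening in mm.
Only numpy, scipy, OpenCV 4.12 (cv2) and the standard library are available. Lean on these libraries where they do the work, as an engineer would, in place of code of your own. Each camera call takes 0.05 s, during which the arm holds its last target. There are 200 camera calls.

TASK

Finish the pinwheel layer on the packing board: lay the two loose cartons flat into its two empty places, each crosswise to the two already there, and let them go. Then take the sprung retaining bar by its black grip, draw it out over the cartons until its pointer is at the mark clip on the board's front edge, and finish while holding it there, for it springs back if released. All four cartons stay in their places, and the other things on the worktop are left alone.

Things in the scene. Friction and masses are not known exactly. Their poses are not given: they have to be found in the camera images.
- board: Fixed pale wood slab, 196 (x) x 260 (y) x 14 mm; z up. Origin on the worktop under the centre of the packing square: 140 mm wide inside a lip 6 mm wide, 5 mm high. The slab reaches from y = -94 to +166 mm; two rods run along y at x = -85 and +85 mm, top 24 mm up. The bar is parked at the +y end. Four cartons lie as a pinwheel, each end against the next one's side, 6 mm play each.
- slot_a (a point): A place of the layer: its centre, on the slab's top. Axes are the board's. The carton here has its long side along board y. Board x, y = -45, -25 mm; already filled by carton_a.
- slot_b (a point): A place of the layer: its centre, on the slab's top. Axes are the board's. The carton here has its long side along board x. Board x, y = 25, -45 mm; empty at the start, for either loose carton. The layer's middle stays open, 40 mm square: hold this carton at board x = 0 (25 mm along from its centre), one finger in the opening, the other beyond the lip; its other half stands beside a neighbour.
- slot_c (a point): A place of the layer: its centre, on the slab's top. Axes are the board's. The carton here has its long side along board y. Board x, y = 45, 25 mm; already filled by carton_c.
- slot_d (a point): A place of the layer: its centre, on the slab's top. Axes are the board's. The carton here has its long side along board x. Board x, y = -25, 45 mm; empty at the start, for either loose carton. The layer's middle stays open, 40 mm square: hold this carton at board x = 0 (25 mm along from its centre), one finger in the opening, the other beyond the lip; its other half stands beside a neighbour.
- carton_a: Brown cardboard carton with a paper band, 84 x 44 x 34 mm (x long, y across, z up), about 120 g; origin at the centre of its underside. Already lies in its place of the layer, loose.
- carton_c: Brown cardboard carton with a paper band, 84 x 44 x 34 mm (x long, y across, z up), about 120 g; origin at the centre of its underside. Already lies in its place of the layer, loose.
- carton_1: Brown cardboard carton with a paper band, 84 x 44 x 34 mm (x long, y across, z up), about 120 g; origin at the centre of its underside. Lies on the worktop to the right of the board, the nearer one. Carry it low over the board (underside under 0.12 m): a wall cabinet with handles hangs beyond x = 0.58 m from 0.46 m up, in the way of a raised wrist.
- carton_2: Brown cardboard carton with a paper band, 84 x 44 x 34 mm (x long, y across, z up), about 120 g; origin at the centre of its underside. Lies on the worktop to the right of the board, the farther one.
- bar (a joint): Travel of the retaining bar in m: 0 parked at the board's +y end, growing as it is drawn along the board's -y over the cartons (at most 0.17). A spring pulls it back: about 2 N at 0, 35 N/m more, some 7 N at the mark; it flies back when let go.
- bar_grip (a point): Middle of the bar's upright black grip fin, 85 mm above the worktop: 70 mm along board x, 14 mm thick along y, from 66 to 97 mm up. It stands on the bar, an aluminium bridge 186 mm along x, 22 mm along y, from 56 to 66 mm up; flat cartons (top at 48 mm) pass under it. Take the fin from above, fingers closing along board y. Axes are the board's.
- bar_pointer (a point): Tip of the small steel pointer on the bar's front leg (robot side), in line with the middle of the grip fin.
- mark (a point): The mark: a small dark steel clip on the slab's front edge, at a different place along board y each time, about midway along the packing square; it cannot be moved. The pointer's tip meets this point when the bar is at the mark.
- cup_pattern: Bystander: striped cup, 82 mm wide, 84 mm high; origin under its centre.
- garlic_a: Bystander: garlic bulb, 60 mm wide, 58 mm high; origin under its centre.
- shaker: Bystander: clear salt shaker, 35 mm wide, 90 mm high; origin under its centre.
- matchbox: Bystander: matchbox, 66 x 36 x 15 mm; origin under its centre.
- spoon_rest: Bystander: shallow grey dish, 114 mm wide, 18 mm high; origin under its centre.
Not all that is in view belongs to the job. What is shaped like the carton_1 but red is not meant. Leave any purple look-alike of the carton_a alone.

How it is judged (in metres and radians):
On the way, in this order (a step that is already met when the one before it is completed fails the run):
1. both loose cartons lie flat in the two empty places, crosswise to their neighbours, and are let go (horizontal distance between carton_a and slot_a below 0.009 m and angle between the x axis of each of carton_a, carton_c and the y axis of board, either way round below 0.12 rad and angle between each of carton_a, carton_c's own z axis and vertical below 0.08 rad and z of carton_a in the frame of board between 0.01 and 0.018 m and horizontal distance between carton_c and slot_c below 0.009 m and z of carton_c in the frame of board between 0.01 and 0.018 m and (((horizontal distance between carton_1 and slot_b below 0.009 m and angle between the x axis of carton_1 and the x axis of board, either way round below 0.12 rad and angle between carton_1's own z axis and vertical below 0.08 rad and z of carton_1 in the frame of board between 0.01 and 0.018 m) and (horizontal distance between carton_2 and slot_d below 0.009 m and angle between the x axis of carton_2 and the x axis of board, either way round below 0.12 rad and angle between carton_2's own z axis and vertical below 0.08 rad and z of carton_2 in the frame of board between 0.01 and 0.018 m)) or ((horizontal distance between carton_1 and slot_d below 0.009 m and angle between the x axis of carton_1 and the x axis of board, either way round below 0.12 rad and angle between carton_1's own z axis and vertical below 0.08 rad and z of carton_1 in the frame of board between 0.01 and 0.018 m) and (horizontal distance between carton_2 and slot_b below 0.009 m and angle between the x axis of carton_2 and the x axis of board, either way round below 0.12 rad and angle between carton_2's own z axis and vertical below 0.08 rad and z of carton_2 in the frame of board between 0.01 and 0.018 m))) and contact force between the fingers and carton_1 below 0.3 N and contact force between the fingers and carton_2 below 0.3 N), for 0.2 s.
2. the bar is drawn out to the mark by the gripper (distance between bar_pointer and mark below 0.006 m and contact force between the fingers and bar above 1 N), for 0.2 s.
At the end, for the whole second after the job is handed in: All four cartons lie flat within 9 mm and 0.12 rad of their places (tilt under 0.08 rad), not touched by the gripper; the gripper holds the bar still (over 1 N, under 10 mm/s), its pointer within 6 mm of the mark, and no carton props the bar (under 0.5 N) (all of step 1 and all of step 2 and velocity of joint bar between -0.01 and 0.01 m/s and contact force between bar and carton_1 below 0.5 N and contact force between bar and carton_2 below 0.5 N and contact force between bar and carton_a below 0.5 N and contact force between bar and carton_c below 0.5 N); the arm keeps its last pose, push and grip.
It fails at once if a bystander is moved more than 25 mm (distance of any of cup_pattern, garlic_a, shaker, matchbox, spoon_rest from where it was at the start of the episode above 0.025 m).
It also fails if it takes over 72 s, if anything falls off the work surface, if the arm or the gripper's body presses on something with over 40 N, if the wrist force passes 120 N, or if a joint passes its speed limit or range.

## Working session

There is one attempt and no reset: what is moved stays moved. The work goes in short steps, Python scripts to look and compute and a tool call to move; the robot and the scene stay as the last step left them, time stands still between calls to the robot, and variables do not carry over. Pictures are saved under pics/ and viewed, about 8 in all and at most 12, crops included, and the job is handed in when it is done.

Besides the shell and the picture viewer there is one more tool, called by a JSON object that holds its "fn" and its "kwargs". servo_tool: Moves the arm, as the interface text tells. Its arguments: {"type":"object","properties":{"turn":{"type":"array","items":{"type":"array","items":{"type":"number"}}},"dp":{"type":"array","items":{"type":"array","items":{"type":"number"}}},"fingers":{"type":"array","items":{"type":"number"}}},"required":["turn","dp","fingers"]}

```bash
mkdir -p pics
cat > h.py <<'E'
import numpy as np, cv2
from bench import *
def cam(n):
    g=get_image(n); g['f']=200/np.tan(np.radians(g['vfov']/2)); return g
def ray(g,u,v,z):
    T=np.array(g['world_from_camera']); d=T[:3,:3]@np.array([(u-g['cx'])/g['f'],(v-g['cy'])/g['f'],1]); o=T[:3,3]
    return o+d*(z-o[2])/d[2]
def proj(g,p):
    T=np.array(g['world_from_camera']); c=T[:3,:3].T@(np.array(p,float)-T[:3,3]); return g['cx']+g['f']*c[0]/c[2], g['cy']+g['f']*c[1]/c[2]
def save(g,name,box=None,s=1):
    im=g['img'][:,:,::-1]
    if box: l,t,w,h=box; im=im[t:t+h,l:l+w]
    cv2.imwrite('pics/'+name,cv2.resize(np.ascontiguousarray(im),None,fx=s,fy=s,interpolation=cv2.INTER_CUBIC))
E
python3 - <<'E'
from h import *
print(read_state())
a=cam('scene');b=cam('top')
for n,g in(('scene',a),('top',b)):
    save(g,n+'0.png'); print(n,g['f'],g['cx'],g['cy'],np.round(g['world_from_camera'],3).tolist())
    for q in ('board','carton_1','bar','mark','bar_pointer'):
        print(q,[(r['box'],round(r['score'],2)) for r in search_frame(q,n)][:6])
E
```

```text
{'clock': 0.0, 'joints': array([ 1.38858807e+00,  3.85575917e-01,  6.63033743e-03, -5.14925050e-04,
       -1.19397884e+00, -2.58605425e-01]), 'joint_vel': array([ 0.00126643, -0.00197099,  0.00101251,  0.0001097 ,  0.00028999,
       -0.0005698 ]), 'joint_efforts': array([ 2.75539869e-04, -3.92291665e+01,  1.88399470e+01,  4.18615267e+00,
       -4.68946571e-03, -6.28315917e-06]), 'position': array([266.39984595, 564.7430503 , 230.20928696]), 'ee_rot': array([ 9.75787231e-01, -2.18719202e-01, -1.98488340e-04,  1.07240957e-03]), 'contact_force': array([0.01624254, 0.14138572, 0.54619729]), 'wrist_torque': array([ 0.05222994, -0.0427403 ,  0.05954751]), 'gripper_width': 85.17617375351612}
scene 456.4865281515839 316.82000062207135 200.7056035154263 [[0.857, -0.266, 0.441, -96.321], [-0.515, -0.439, 0.736, -1064.51], [-0.003, -0.858, -0.513, 812.433], [0.0, 0.0, 0.0, 1.0]]
board [([252.5, 168.3, 88.9, 65.8], 0.57)]
carton_1 [([322.0, 226.9, 28.3, 18.1], 0.97), ([300.4, 187.0, 22.5, 24.9], 0.87), ([280.9, 200.1, 27.6, 22.8], 0.82), ([245.0, 171.7, 23.0, 16.5], 0.81), ([316.0, 252.2, 25.
[... 278 characters left out ...]
3 315.176381795478 200.1503327030721 [[-0.019, -0.977, 0.215, 295.763], [-1.0, 0.019, -0.006, 1.31], [0.002, -0.215, -0.977, 1215.325], [0.0, 0.0, 0.0, 1.0]]
board [([236.3, 179.7, 87.4, 71.0], 0.77), ([169.0, 240.0, 9.1, 20.1], 0.36)]
carton_1 [([283.9, 218.5, 31.5, 18.6], 0.92), ([194.9, 210.6, 24.8, 35.1], 0.89), ([448.0, 215.9, 24.3, 31.0], 0.88), ([268.3, 190.5, 32.3, 20.3], 0.82), ([381.4, 225.0, 30.1, 29.1], 0.8), ([342.3, 197.7, 29.1, 26.0], 0.62)]
bar [([240.8, 180.4, 13.4, 62.8], 0.69), ([273.1, 190.5, 31.1, 18.9], 0.44), ([153.7, 174.9, 32.9, 32.9], 0.37)]
mark [([167.8, 239.4, 11.5, 24.5], 0.35), ([410.6, 165.8, 19.6, 19.8], 0.15)]
bar_pointer [([243.4, 181.2, 11.9, 63.8], 0.88)]
```

View pics/scene0.png

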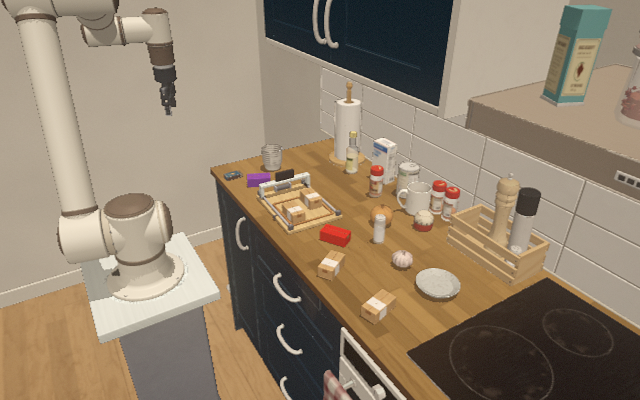

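View pics/top0.png

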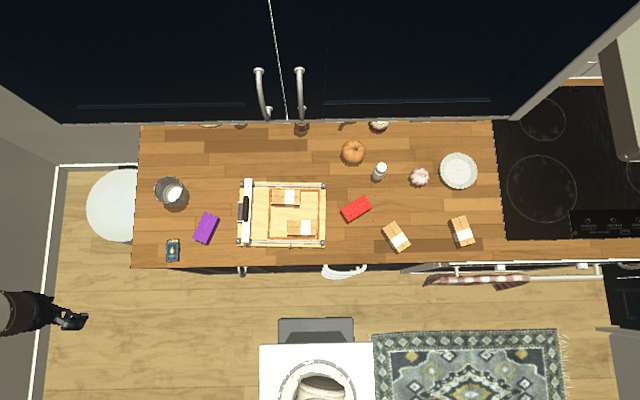

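Scene: the board is at about (300,195) and the two loose cartons at (330,264) and (378,306). Top: the board is at about (283,213), the bar on its left at (245,211), and the cartons at (397,237) and (461,231). Red (355,208) and purple (206,228) are decoys.

Run:
```python
from h import *
b=cam('top'); a=cam('scene')
def crop(g,x,y,w,h,s): return cv2.resize(np.ascontiguousarray(g['img'][y:y+h,x:x+w,::-1]),(w*s,h*s),interpolation=cv2.INTER_CUBIC)
c=np.zeros((600,800,3),np.uint8)
c[:320,:416]=crop(b,230,172,104,80,4)
c[:200,420:800]=crop(b,378,205,95,50,4)
c[325:325+270,:400]=crop(a,250,160,100,68,4)[:270]
c[325:325+272,420:800]=crop(a,310,245,95,68+17,4)[40:312]
cv2.imwrite('pics/comp.png',c)
for n,g in (('top',b),('scene',a)):
  for q,z in (('carton_1',34),('bar',60),('bar_pointer',60),('mark',14)):
    for r in regions_of(q,n)[:7]:
        m=r['region'].astype(np.uint8); M=cv2.moments(m,True)
        if M['m00']<5: continue
        # rectify region contour at z plane
        cs=max(cv2.findContours(m,cv2.RETR_EXTERNAL,cv2.CHAIN_APPROX_NONE)[0],key=len)[:,0]
        zz=z if q!='carton_1' else 17
        P=np.array([ray(g,u,v,zz)[:2] for u,v in cs],np.float32)
        R=cv2.minAreaRect(P)
        print(n,q,round(r['score'],2),np.round(r['box']).tolist(),np.round(ray(g,M['m10']/M['m00'],M['m01']/M['m00'],zz)[:2],1),np.round(R[1]),round(R[2],1))
```

```text
top carton_1 0.93 [194.0, 213.0, 28.0, 32.0] [480.4 315.8] [56. 86.] 66.9
top carton_1 0.87 [447.0, 216.0, 29.0, 34.0] [ 457.1 -433.2] [86. 58.] 16.4
top carton_1 0.77 [341.0, 197.0, 30.0, 27.0] [ 529.5 -125.7] [47. 86.] 32.6
top carton_1 0.73 [286.0, 219.0, 30.0, 20.0] [475.2  35.4] [86. 53.] 88.9
top carton_1 0.63 [270.0, 189.0, 30.0, 20.0] [568.1  82.2] [88. 51.] 86.5
top carton_1 0.6 [238.0, 179.0, 91.0, 68.0] [516.1 100.8] [261. 203.] 86.7
top carton_1 0.56 [383.0, 224.0, 24.0, 28.0] [ 442.9 -238.8] [80. 48.] 31.9
top bar 0.82 [239.0, 181.0, 15.0, 62.0] [522.5 189.9] [ 29. 189.] 87.7
top bar 0.47 [272.0, 191.0, 30.0, 17.0] [557.7  76.7] [87. 53.] 88.9
top bar_pointer 0.81 [243.0, 180.0, 13.0, 66.0] [520.7 189.9] [ 30. 189.] 87.8
scene carton_1 0.96 [284.0, 199.0, 25.0, 25.0] [487.7  61.7] [127.  62.] 88.1
scene carton_1 0.94 [360.0, 287.0, 38.0, 40.0] [ 455.6 -432. ] [114.  64.] 15.2
scene carton_1 0.77 [319.0, 252.0, 26.0, 25.0] [ 443.5 -236.2] [116.  59.] 31.8
scene carton_1 0.68 [300.0, 187.0, 23.0, 25.0] [576.4 101.9] [137.  70.] 85.4
scene carton_1 0.65 [320.0, 225.0, 32.0, 21.0] [ 529.6 -122.7] [ 90. 105.] 31.7
scene carton_1 0.54 [246.0, 171.0, 23.0, 15.0] [478.8 326.2] [104.  83.] 64.1
scene bar 0.9 [258.0, 168.0, 53.0, 34.0] [520.6 195.1] [144. 219.] 88.4
scene bar_pointer 0.67 [260.0, 171.0, 49.0, 25.0] [526.5 198.4] [138. 217.] 88.5
scene mark 0.63 [320.0, 253.0, 27.0, 28.0] [ 445.4 -234.2] [120.  60.] 33.4
```

View pics/comp.png

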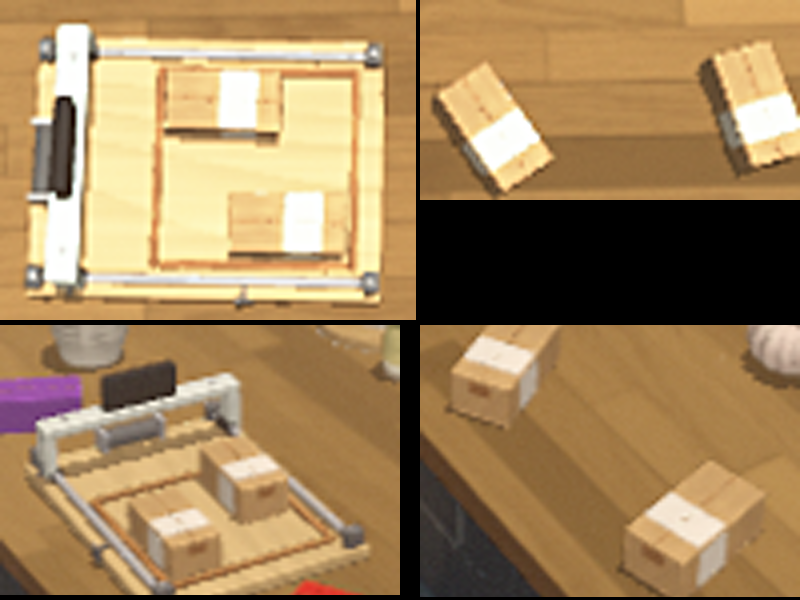

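The crop shows the board corners, the brown lip, the mark clip at crop (242,298), which is top pixel (290.5,246.5), and clean views of both loose cartons. Next I fit the poses.

```bash
cat >> h.py <<'E'
from scipy.optimize import least_squares, minimize
def boxpts(x,y,a,z0,L=84,W=44,H=34):
    c,s=np.cos(a),np.sin(a)
    return [(x+c*i*L/2-s*j*W/2,y+s*i*L/2+c*j*W/2,z0+k*H) for i in(-1,1) for j in(-1,1) for k in(0,1)]
def sil(g,p,z0):
    S=4; pts=np.array([proj(g,q) for q in boxpts(*p,z0)])
    h=cv2.convexHull(((pts+.5)*S*16-8).astype(np.int32)); m=np.zeros((400*S,640*S),np.uint8); cv2.fillConvexPoly(m,h,1,shift=4)
    return cv2.resize(m.astype(np.float32),(640,400),interpolation=cv2.INTER_AREA)
def fitc(gs,p0,z0):
    """fit carton (x,y,yaw) to region masks near p0 in the given cams {name:(g,regions)}"""
    T=[]
    for n,(g,rs) in gs.items():
        s=sil(g,p0,z0); best=max(rs,key=lambda r:(s*r['region']).sum()/np.maximum(s,r['region']).sum())
        T.append((g,best['region'].astype(np.float32)))
    def cost(p): return sum(((sil(g,(p[0],p[1],p[2]/50),z0)-m)**2).sum()/max(m.sum(),1) for g,m in T)
    x0=np.array([p0[0],p0[1],p0[2]*50])
    r=minimize(cost,x0,method='Nelder-Mead',options=dict(initial_simplex=x0+np.array([[0,0,0],[8,0,0],[0,8,0],[0,0,6]]),xatol=.1,fatol=1e-4))
    return np.round([r.x[0],r.x[1],np.degrees(r.x[2]/50),r.fun],2)
E
python3 - <<'E'
from h import *
b=cam('top'); rb=regions_of('carton_1','top'); a=cam('scene'); ra=regions_of('carton_1','scene')
for nm,p0,z in (('1',(443,-237.5,.56),0),('2',(456,-432.5,.29),0),('a',(472,34,1.57),14),('c',(560,80,1.57),14)):
    print(nm,fitc({'t':(b,rb)},p0,z),fitc({'s':(a,ra)},p0,z),fitc({'t':(b,rb),'s':(a,ra)},p0,z))
tp=[((41,37),(98,166,14)),((385,40),(98,-94,14)),((378,303),(-98,-94,14)),((27,297),(-98,166,14)),((160,71),(73,73,19)),((156,267),(-73,73,19)),((350,267),(-73,-73,19)),((356,74),(73,-73,19))]
sp=[((369,547),(98,-94,14)),((28,467),(-98,166,14))]
obs=[(b,230+(x+.5)/4-.5,172+(y+.5)/4-.5,P) for (x,y),P in tp]
obs2=[(a,250+(x+.5)/4-.5,160+(y-325+.5)/4-.5,P) for (x,y),P in sp]
def res(p,o):
    c,s=np.cos(p[2]),np.sin(p[2]); R=[]
    for g,u,v,P in o:
        q=proj(g,(p[0]+c*P[0]-s*P[1],p[1]+s*P[0]+c*P[1],P[2])); R+=[q[0]-u,q[1]-v]
    return np.array(R)
for o in (obs,obs+obs2):
    r=least_squares(res,[515,60,0],args=(o,)); print(r.x,np.degrees(r.x[2]),np.round(r.fun.reshape(-1,2),2).tolist())
print('mark z~14',ray(b,290.5,246.5,14), 'scene',ray(a,250+98/4,160+(555-325)/4,14))
for q,z,n in (('cup_pattern',40,'top'),('garlic_a',30,'top'),('shaker',45,'top'),('matchbox',8,'top'),('spoon_rest',9,'top')):
    r=search_frame(q,n)
    if r: l,t,w,h=r[0]['box']; print(q,r[0]['score'],np.round(ray(b,l+w/2,t+h/2,z)[:2]))
E
```

```text
1 [ 4.4410e+02 -2.4051e+02  3.1110e+01  2.0000e-02] [ 4.4369e+02 -2.3644e+02  3.1230e+01  3.0000e-02] [ 4.4325e+02 -2.3883e+02  3.1890e+01  1.1000e-01]
2 [ 4.5675e+02 -4.3301e+02  1.6300e+01  8.0000e-02] [ 4.5651e+02 -4.3134e+02  1.6460e+01  4.0000e-02] [ 4.5657e+02 -4.3200e+02  1.7220e+01  1.3000e-01]
a [4.7356e+02 3.6290e+01 8.9510e+01 5.0000e-02] [4.7374e+02 3.7280e+01 8.6020e+01 2.0000e-02] [4.7351e+02 3.6820e+01 8.6690e+01 8.0000e-02]
c [5.6303e+02 7.9860e+01 8.9540e+01 4.0000e-02] [5.6234e+02 8.2240e+01 8.4310e+01 4.0000e-02] [5.6265e+02 8.0780e+01 8.7250e+01 1.0000e-01]
[ 5.19366489e+02  5.86786453e+01 -3.50073037e-02] -2.0057707537996112 [[-0.27, 0.19], [-0.27, 0.77], [0.8, -0.04], [-0.46, 0.06], [0.23, -0.2], [-0.72, -0.68], [0.75, 0.1], [-0.07, -0.2]]
[ 5.19470960e+02  5.84792141e+01 -3.70652099e-02] -2.1236800916651473 [[-0.13, 0.05], [-0.14, 0.8], [0.8, -0.01], [-0.46, -0.1], [0.35, -0.29], [-0.71, -0.77], [0.76, 0.11], [0.05, -0.18], [0.51, -0.27], [-1.26, -0.67]]
mark z~14 [422.50711895  68.63750941  14.        ] scene [418.87286705  60.83340728  14.        ]
cup_pattern 0.94 [591. 418.]
garlic_a 0.72 [ 626. -318.]
shaker 0.72 [ 631. -197.]
matchbox 0.88 [418. 412.]
spoon_rest 0.94 [ 637. -446.]
```

{"fn": "servo_tool", "kwargs": {"turn": [[0, 0, -0.14], [0, 0, -0.14], [0, 0, -0.14], [0, 0, -0.14], [0, 0, -0.14]], "dp": [[0.014, -0.054, 0], [0.014, -0.054, 0], [0.014, -0.054, 0], [0.014, -0.054, 0], [0.014, -0.054, 0]], "fingers": [0.085, 0.085, 0.085, 0.085, 0.085]}}

```text
clock: 2.17
position: [337.1, 290.9, 230.2]
ee_rot: [0.837, -0.547, 0.0, -0.0]
contact_force: [0.5, -0.4, 0.7]
gripper_width: 85.0
```

{"fn": "servo_tool", "kwargs": {"turn": [[0, 0, -0.14], [0, 0, -0.14], [0, 0, -0.14], [0, 0, -0.14], [0, 0, -0.14]], "dp": [[0.014, -0.054, 0], [0.014, -0.054, 0], [0.014, -0.054, 0], [0.014, -0.054, 0], [0.014, -0.054, 0]], "fingers": [0.085, 0.085, 0.085, 0.085, 0.085]}}

```text
clock: 2.8
position: [408.1, 12.4, 232.7]
ee_rot: [-0.591, 0.807, -0.002, 0.004]
contact_force: [0.8, -0.2, 0.1]
gripper_width: 85.0
```

{"fn": "servo_tool", "kwargs": {"turn": [[0, 0, -0.143], [0, 0, -0.143], [0, 0, -0.143], [0, 0, -0.143], [0, 0, -0.143]], "dp": [[0.003, -0.053, -0.016], [0.003, -0.053, -0.016], [0.003, -0.053, -0.016], [0.003, -0.053, -0.016], [0.003, -0.053, -0.016]], "fingers": [0.085, 0.085, 0.085, 0.085, 0.085]}}

```text
clock: 3.42
position: [425.3, -261.9, 154.2]
ee_rot: [-0.26, 0.966, -0.007, 0.007]
contact_force: [0.2, 0.3, 0.5]
gripper_width: 85.1
```

```bash
cat >> h.py <<'E'
from scipy.spatial.transform import Rotation as Rn
def to(x,y,z,yaw):
    s=read_state(); R=Rn.from_quat(s['ee_rot']); T=Rn.from_euler('z',yaw,degrees=True)*Rn.from_euler('x',180,degrees=True)
    print('dp mm',np.round(np.array([x,y,z])-s['position'],1),'turn',np.round((T*R.inv()).as_rotvec(),3),'pos',np.round(s['position'],1),'F',np.round(s['contact_force'],1),'w',round(s['gripper_width'],1),'t',round(s['clock'],2))
E
python3 -c "
from h import *
to(422.1,-251.7,6,-148.5)"
```

```text
dp mm [  -3.2   10.2 -148.2] turn [0.009 0.018 0.024] pos [ 425.3 -261.9  154.2] F [0.2 0.3 0.5] w 85.1 t 3.42
```

{"fn": "servo_tool", "kwargs": {"turn": [[0.009, 0.018, 0.024], [0, 0, 0], [0, 0, 0], [0, 0, 0], [0, 0, 0]], "dp": [[-0.003, 0.01, -0.03], [0, 0, -0.03], [0, 0, -0.03], [0, 0, 0], [0, 0, 0]], "fingers": [0.085, 0.085, 0.085, 0.085, 0.085]}}

```text
clock: 4.05
position: [422.7, -257.1, 62.1]
ee_rot: [-0.267, 0.964, -0.001, 0.0]
contact_force: [-0.4, 0.1, 0.6]
gripper_width: 85.3
```

```bash
python3 -c "
from h import *
to(422.1,-251.7,6,-148.5)"
```

```text
dp mm [ -0.6   5.4 -56.1] turn [0.001 0.001 0.009] pos [ 422.7 -257.1   62.1] F [-0.4  0.1  0.6] w 85.3 t 4.05
```

{"fn": "servo_tool", "kwargs": {"turn": [[0, 0, 0.009], [0, 0, 0], [0, 0, 0], [0, 0, 0], [0, 0, 0]], "dp": [[0, 0.006, -0.018], [0, 0, -0.018], [0, 0, -0.016], [0, 0, 0], [0, 0, 0]], "fingers": [0.085, 0.085, 0.085, 0.085, 0.085]}}

```text
clock: 4.68
position: [429.4, -252.1, 17.0]
ee_rot: [-0.273, 0.962, -0.005, 0.008]
contact_force: [-0.6, -0.5, -0.8]
gripper_width: 85.2
```

```bash
python3 -c "
from h import *
to(422.1,-251.7,8,-148.5)"
```

```text
dp mm [-7.3  0.4 -9. ] turn [ 0.006  0.018 -0.003] pos [ 429.4 -252.1   17. ] F [-0.6 -0.5 -0.8] w 85.2 t 4.67
```

{"fn": "servo_tool", "kwargs": {"turn": [[0.006, 0.018, 0], [0, 0, 0], [0, 0, 0], [0, 0, 0], [0, 0, 0]], "dp": [[-0.007, 0, -0.009], [0, 0, 0], [0, 0, 0], [0, 0, 0], [0, 0, 0]], "fingers": [0.085, 0.085, 0.085, 0.085, 0.085]}}

```text
clock: 5.3
position: [423.2, -252.5, 9.4]
ee_rot: [-0.273, 0.962, -0.0, 0.001]
contact_force: [-0.2, -0.6, -0.5]
gripper_width: 85.2
```

```bash
python3 -c "
from h import *
to(422.1,-251.7,8,-148.5);print(read_state()['joints'])"
```

```text
dp mm [-1.1  0.8 -1.4] turn [ 0.     0.002 -0.003] pos [ 423.2 -252.5    9.4] F [-0.2 -0.6 -0.5] w 85.2 t 5.3
[-2.07696956e-01  4.53894567e-01 -5.74268103e-01 -2.82246913e-04
 -5.40275054e-01 -8.09797336e-01]
```

{"fn": "servo_tool", "kwargs": {"turn": [[0, 0, 0], [0, 0, 0], [0, 0, 0], [0, 0, 0], [0, 0, 0]], "dp": [[-0.001, 0.001, -0.001], [0, 0, 0], [0, 0, 0], [0, 0, 0], [0, 0, 0]], "fingers": [0.03, 0.03, 0.03, 0.03, 0.03]}}

```text
clock: 5.92
position: [422.5, -251.5, 8.7]
ee_rot: [-0.273, 0.962, -0.001, 0.001]
contact_force: [-0.2, 0.9, 0.3]
gripper_width: 43.2
```

{"fn": "servo_tool", "kwargs": {"turn": [[0, 0, 0], [0, 0, 0], [0, 0, 0], [0, 0, 0], [0, 0, 0]], "dp": [[0, 0, 0], [0, 0, 0.02], [0, 0, 0.02], [0, 0, 0.02], [0, 0, 0.02]], "fingers": [0.03, 0.03, 0.03, 0.03, 0.03]}}

```text
clock: 6.55
position: [418.7, -250.3, 87.3]
ee_rot: [-0.272, 0.962, 0.002, -0.003]
contact_force: [0.2, 0.7, -1.1]
gripper_width: 43.1
```

Run:
```python
from h import *
to(517.8,13.6,85,-182.06)
b=cam('top');a=cam('scene')
for nm in ('top','scene'):
    r=regions_of('carton_1',nm); g={'top':b,'scene':a}[nm]
    s=read_state(); p=s['position']
    try: print(nm,fitc({nm:(g,r)},(p[0]+21,p[1]+13,.55),p[2]-8))
    except Exception as e: print(e)
save(a,'grasp1.png',(280,180,130,130),4)
```

```text
dp mm [ 99.1 263.9  -2.3] turn [-0.005 -0.006 -0.588] pos [ 418.7 -250.3   87.3] F [ 0.2  0.7 -1.1] w 43.1 t 6.55
top [ 451.5  -226.45   26.35    2.07]
scene [ 426.39 -230.99   57.26    0.55]
```

View pics/grasp1.png

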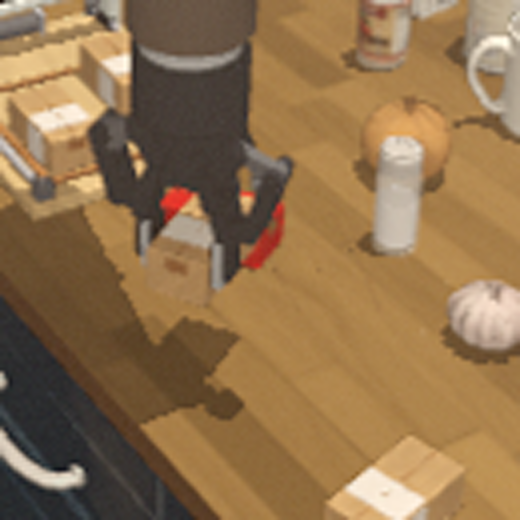

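The carton is held level at its near end; the scene crop shows it between the fingers at about (185,255) in the crop.

{"fn": "servo_tool", "kwargs": {"turn": [[0, 0, -0.117], [0, 0, -0.117], [0, 0, -0.117], [0, 0, -0.117], [0, 0, -0.117]], "dp": [[0.019, 0.05, 0], [0.019, 0.05, 0], [0.019, 0.05, 0], [0.019, 0.05, 0], [0.019, 0.05, 0]], "fingers": [0.03, 0.03, 0.03, 0.03, 0.03]}}

```text
clock: 7.38
position: [510.2, 3.8, 79.6]
ee_rot: [0.031, 0.999, 0.004, -0.008]
contact_force: [0.1, -0.9, -1.4]
gripper_width: 43.1
```

{"fn": "servo_tool", "kwargs": {"turn": [[0, 0, 0], [0, 0, 0], [0, 0, 0], [0, 0, 0], [0, 0, 0]], "dp": [[0, 0, 0], [0, 0, 0], [0, 0, 0], [0, 0, 0], [0, 0, 0]], "fingers": [0.03, 0.03, 0.03, 0.03, 0.03]}}

```text
clock: 8.0
position: [508.2, 4.2, 75.6]
ee_rot: [0.031, 0.999, 0.003, -0.012]
contact_force: [0.3, 0.6, -0.9]
gripper_width: 43.2
```

Run:
```python
from h import *
to(517.8,13.6,85,-182.06)
```

```text
dp mm [9.6 9.4 9.4] turn [-0.006 -0.023  0.025] pos [508.2   4.2  75.6] F [ 0.3  0.6 -0.9] w 43.2 t 8.0
```

{"fn": "servo_tool", "kwargs": {"turn": [[-0.006, -0.023, 0.025], [0, 0, 0], [0, 0, 0], [0, 0, 0], [0, 0, 0]], "dp": [[0.009, 0.009, 0.004], [0, 0, 0], [0, 0, 0], [0, 0, 0], [0, 0, 0]], "fingers": [0.03, 0.03, 0.03, 0.03, 0.03]}}

```text
clock: 8.62
position: [517.8, 13.4, 80.4]
ee_rot: [0.018, 1.0, -0.0, 0.001]
contact_force: [0.1, 0.4, -0.9]
gripper_width: 42.9
```

```bash
cat >> h.py <<'E'
def B(bx,by,z=0,o=(519.4,58.6,-2.06)):
    t=np.radians(o[2]); return (o[0]+np.cos(t)*bx-np.sin(t)*by, o[1]+np.sin(t)*bx+np.cos(t)*by, z)
def overlay(g,name,polys,box,s):
    l,t,w,h=box; im=cv2.resize(np.ascontiguousarray(g['img'][t:t+h,l:l+w,::-1]),(w*s,h*s),interpolation=cv2.INTER_CUBIC)
    for P,col in polys:
        q=np.array([proj(g,p) for p in P]); q=((q-[l,t]+.5)*s-.5).astype(int); cv2.polylines(im,[q],True,col,1)
    cv2.imwrite('pics/'+name,im)
E
python3 - <<'E'
from h import *
to(517.8,13.6,85,-182.06)
a=cam('scene'); b=cam('top')
s=read_state(); p=s['position']; yaw=np.radians(-2.06); z0=p[2]-8.5
c=boxpts(p[0]+25,p[1],yaw,z0); e=[c[i] for i in (0,1,3,2)]; t=[c[i] for i in (1,3,7,5)]
lip=[B(i*70,j*70,19) for i,j in((1,1),(1,-1),(-1,-1),(-1,1))]
slab=[B(i,j,14) for i,j in((98,166),(98,-94),(-98,-94),(-98,166))]
P=[(e,(0,255,0)),(t,(0,255,0)),(lip,(255,0,0)),(slab,(0,0,255))]
overlay(a,'o1.png',P,(235,140,130,100),6)
overlay(b,'o1t.png',P,(230,165,110,90),7)
E
```

```text
dp mm [-0.   0.2  4.6] turn [ 0.     0.002 -0.001] pos [517.8  13.4  80.4] F [ 0.1  0.4 -0.9] w 42.9 t 8.62
```

View pics/o1.png

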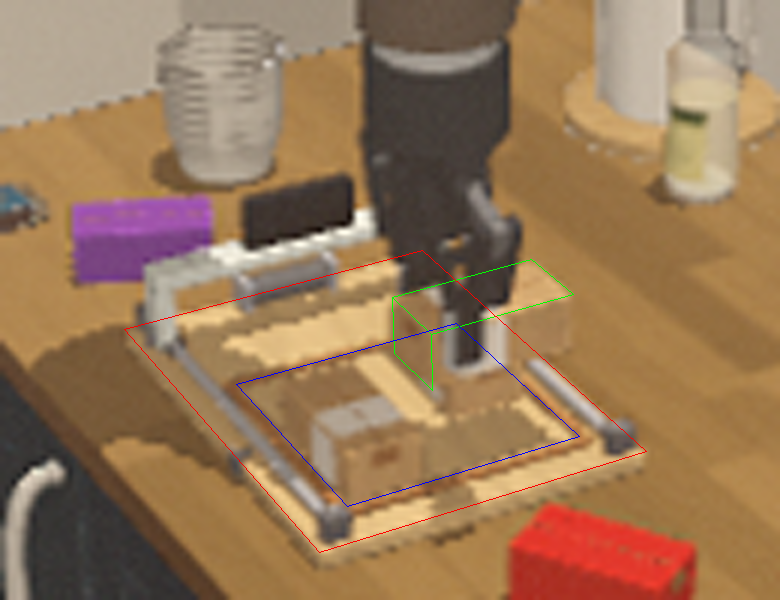

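The overlay matches the picture to about 2–3 mm: slab in red, lip in blue, carton in green at (390–570, 260–400). I'll lower it now.

{"fn": "servo_tool", "kwargs": {"turn": [[0, 0, 0], [0, 0, 0], [0, 0, 0], [0, 0, 0], [0, 0, 0]], "dp": [[0, 0, -0.009], [0, 0, -0.009], [0, 0, -0.009], [0, 0, -0.003], [0, 0, 0]], "fingers": [0.03, 0.03, 0.03, 0.03, 0.03]}}

```text
clock: 9.35
position: [517.2, 13.1, 47.3]
ee_rot: [0.018, 1.0, -0.0, 0.0]
contact_force: [-0.0, -0.2, -1.5]
gripper_width: 43.0
```

Run:
```python
from h import *
to(517.8,13.6,23,-182.06)
```

```text
dp mm [  0.6   0.5 -24.3] turn [ 0.001  0.    -0.   ] pos [517.2  13.1  47.3] F [-0.  -0.2 -1.5] w 43.0 t 9.35
```

{"fn": "servo_tool", "kwargs": {"turn": [[0, 0, 0], [0, 0, 0], [0, 0, 0], [0, 0, 0], [0, 0, 0]], "dp": [[0, 0, -0.007], [0, 0, -0.007], [0, 0, -0.006], [0, 0, -0.001], [0, 0, 0]], "fingers": [0.03, 0.03, 0.03, 0.03, 0.03]}}

```text
clock: 9.98
position: [517.6, 13.2, 25.1]
ee_rot: [0.018, 1.0, -0.0, 0.001]
contact_force: [-0.0, -0.3, -1.7]
gripper_width: 43.1
```

Run:
```python
from h import *
to(517.8,13.6,23,-182.06)
```

```text
dp mm [ 0.2  0.4 -2.1] turn [ 0.001  0.001 -0.001] pos [517.6  13.2  25.1] F [-0.  -0.3 -1.7] w 43.1 t 9.97
```

{"fn": "servo_tool", "kwargs": {"turn": [[0, 0, 0], [0, 0, 0], [0, 0, 0], [0, 0, 0], [0, 0, 0]], "dp": [[0, 0, -0.002], [0, 0, -0.001], [0, 0, 0], [0, 0, 0], [0, 0, 0]], "fingers": [0.03, 0.03, 0.055, 0.055, 0.06]}}

```text
clock: 10.6
position: [518.8, 13.5, 23.4]
ee_rot: [0.017, 1.0, -0.0, 0.002]
contact_force: [-0.2, -0.5, -0.7]
gripper_width: 59.9
```

{"fn": "servo_tool", "kwargs": {"turn": [[0, 0, 0], [0, 0, 0], [0, 0, 0], [0, 0, 0], [0, 0, 0]], "dp": [[0, 0, 0.01], [0, 0, 0.02], [0, 0, 0.03], [0, 0, 0.03], [0, 0, 0.03]], "fingers": [0.06, 0.06, 0.06, 0.085, 0.085]}}

```text
clock: 11.22
position: [517.4, 13.0, 147.2]
ee_rot: [0.017, 1.0, -0.001, 0.0]
contact_force: [0.5, 0.9, -0.6]
gripper_width: 84.8
```

Run:
```python
from h import *
to(480.5,-424.9,120,-163.1)
```

```text
dp mm [ -36.9 -437.9  -27.2] turn [0.002 0.001 0.33 ] pos [517.4  13.  147.2] F [ 0.5  0.9 -0.6] w 84.8 t 11.22
```

{"fn": "servo_tool", "kwargs": {"turn": [[0, 0, 0.035], [0, 0, 0.035], [0, 0, 0.035], [0, 0, 0.035], [0, 0, 0.035]], "dp": [[-0.006, -0.048, 0], [-0.006, -0.048, 0], [-0.006, -0.048, 0], [-0.006, -0.048, 0], [-0.006, -0.048, 0]], "fingers": [0.085, 0.085, 0.085, 0.085, 0.085]}}

```text
clock: 11.85
position: [489.9, -230.4, 155.6]
ee_rot: [-0.078, 0.997, -0.0, 0.008]
contact_force: [0.4, 0.3, 0.3]
gripper_width: 85.1
```

{"fn": "servo_tool", "kwargs": {"turn": [[0, 0, 0.035], [0, 0, 0.035], [0, 0, 0.035], [0, 0, 0.035], [0, 0, 0]], "dp": [[-0.002, -0.048, 0], [-0.002, -0.048, 0], [-0.002, -0.048, 0], [-0.002, -0.038, 0], [0, 0, 0]], "fingers": [0.085, 0.085, 0.085, 0.085, 0.085]}}

```text
clock: 12.48
position: [480.0, -421.7, 159.3]
ee_rot: [-0.147, 0.989, -0.001, 0.01]
contact_force: [-0.4, 1.4, 0.3]
gripper_width: 85.2
```

Run:
```python
from h import *
to(480.5,-424.9,60,-163.1)
b=cam('top'); rb=regions_of('carton_1','top'); a=cam('scene'); ra=regions_of('carton_1','scene')
for nm,p0,z in (('a',B(-45,-25),14),('b',B(25,-45),14),('c',B(45,25),14)):
    p=(p0[0],p0[1],np.radians(-2 if nm=='b' else 88)); print(nm,np.round(p0,1),fitc({'t':(b,rb)},p,z),fitc({'s':(a,ra)},p,z))
lip=[B(i*70,j*70,19) for i,j in((1,1),(1,-1),(-1,-1),(-1,1))]
slab=[B(i,j,14) for i,j in((98,166),(98,-94),(-98,-94),(-98,166))]
P=[(lip,(255,0,0)),(slab,(0,0,255))]
overlay(b,'o2t.png',P,(230,170,105,80),7)
```

```text
dp mm [  0.5  -3.2 -99.3] turn [-0.001  0.02  -0.001] pos [ 480.  -421.7  159.3] F [-0.4  1.4  0.3] w 85.2 t 12.47
a [473.5  35.2   0. ] [4.7352e+02 3.5100e+01 8.8320e+01 5.0000e-02] [4.7344e+02 3.8280e+01 8.5190e+01 3.0000e-02]
b [542.8  12.7   0. ] [ 5.4311e+02  1.1820e+01 -9.7000e-01  2.0000e-02] [ 5.4383e+02  1.6840e+01 -2.0600e+00  1.0000e-01]
c [565.3  82.    0. ] [5.6483e+02 8.0670e+01 8.6550e+01 3.0000e-02] [5.657e+02 9.349e+01 8.259e+01 4.500e-01]
```

View pics/o2t.png

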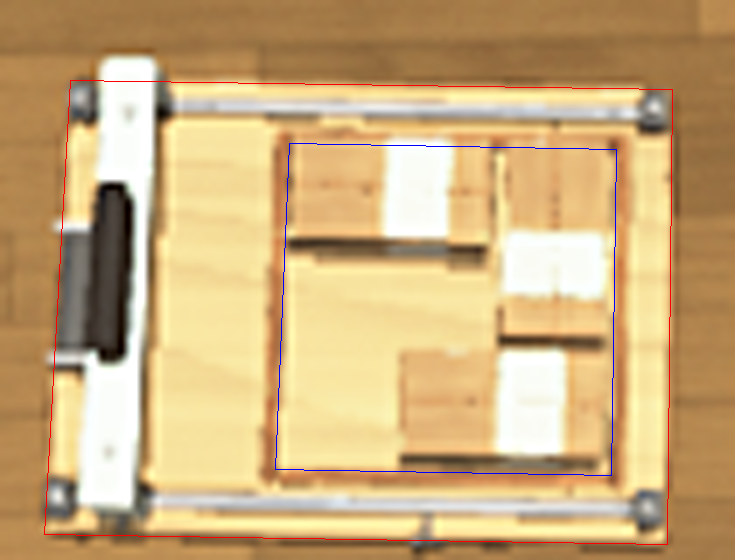

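The overlay fits and carton_1 lies flat in slot_b at (555,240), within about 1 mm. On to carton_2.

{"fn": "servo_tool", "kwargs": {"turn": [[0, 0.02, 0], [0, 0, 0], [0, 0, 0], [0, 0, 0], [0, 0, 0]], "dp": [[0, -0.003, -0.025], [0, 0, -0.025], [0, 0, -0.025], [0, 0, -0.015], [0, 0, 0]], "fingers": [0.085, 0.085, 0.085, 0.085, 0.085]}}

```text
clock: 13.3
position: [481.0, -416.3, 64.2]
ee_rot: [-0.153, 0.988, 0.002, -0.002]
contact_force: [0.2, 0.5, 0.3]
gripper_width: 85.0
```

Run:
```python
from h import *
to(480.5,-424.9,8.7,-163.1)
```

```text
dp mm [ -0.5  -8.6 -55.5] turn [-0.004 -0.005 -0.011] pos [ 481.  -416.3   64.2] F [0.2 0.5 0.3] w 85.0 t 13.3
```

{"fn": "servo_tool", "kwargs": {"turn": [[-0.004, -0.005, -0.011], [0, 0, 0], [0, 0, 0], [0, 0, 0], [0, 0, 0]], "dp": [[0, -0.009, -0.005], [0, 0, -0.015], [0, 0, -0.015], [0, 0, -0.012], [0, 0, 0]], "fingers": [0.085, 0.085, 0.085, 0.085, 0.085]}}

```text
clock: 13.92
position: [481.8, -426.4, 15.5]
ee_rot: [-0.147, 0.989, -0.001, 0.001]
contact_force: [-0.0, -0.1, 0.5]
gripper_width: 85.3
```

Run:
```python
from h import *
to(480.5,-424.9,8.7,-163.1)
```

```text
dp mm [-1.3  1.5 -6.8] turn [0.002 0.003 0.   ] pos [ 481.8 -426.4   15.5] F [-0.  -0.1  0.5] w 85.3 t 13.93
```

{"fn": "servo_tool", "kwargs": {"turn": [[0, 0, 0], [0, 0, 0], [0, 0, 0], [0, 0, 0], [0, 0, 0]], "dp": [[-0.001, 0.001, -0.006], [0, 0, 0], [0, 0, 0], [0, 0, 0], [0, 0, 0]], "fingers": [0.085, 0.085, 0.03, 0.03, 0.03]}}

```text
clock: 14.55
position: [482.2, -426.0, 11.0]
ee_rot: [-0.147, 0.989, -0.003, 0.003]
contact_force: [-0.6, -0.6, -1.6]
gripper_width: 43.0
```

{"fn": "servo_tool", "kwargs": {"turn": [[0, 0, 0], [0, 0, 0], [0, 0, 0], [0, 0, 0], [0, 0, 0]], "dp": [[0, 0, 0], [0, 0, 0], [0, 0, 0], [0, 0, 0], [0, 0, 0]], "fingers": [0.03, 0.03, 0.03, 0.03, 0.03]}}

```text
clock: 15.18
position: [482.0, -425.8, 10.7]
ee_rot: [-0.147, 0.989, -0.002, 0.003]
contact_force: [0.2, 0.2, -0.4]
gripper_width: 42.8
```

{"fn": "servo_tool", "kwargs": {"turn": [[0, 0, 0], [0, 0, 0], [0, 0, 0], [0, 0, 0], [0, 0, 0]], "dp": [[0, 0, 0.01], [0, 0, 0.02], [0, 0, 0.025], [0, 0, 0.025], [0, 0, 0.01]], "fingers": [0.03, 0.03, 0.03, 0.03, 0.03]}}

```text
clock: 15.8
position: [480.2, -424.8, 103.1]
ee_rot: [-0.147, 0.989, -0.001, 0.001]
contact_force: [0.1, 0.2, -1.4]
gripper_width: 43.0
```

Run:
```python
from h import *
to(521,103.6,95,-182.06)
```

```text
dp mm [ 40.8 528.4  -8.1] turn [ 0.002  0.002 -0.331] pos [ 480.2 -424.8  103.1] F [ 0.1  0.2 -1.4] w 43.0 t 15.8
```

{"fn": "servo_tool", "kwargs": {"turn": [[0, 0, -0.03], [0, 0, -0.03], [0, 0, -0.03], [0, 0, -0.03], [0, 0, -0.03]], "dp": [[0.003, 0.05, 0], [0.003, 0.05, 0], [0.003, 0.05, 0], [0.003, 0.05, 0], [0.003, 0.05, 0]], "fingers": [0.03, 0.03, 0.03, 0.03, 0.03]}}

```text
clock: 16.42
position: [493.9, -171.1, 102.7]
ee_rot: [-0.066, 0.998, -0.001, 0.002]
contact_force: [1.3, 0.2, -1.2]
gripper_width: 42.6
```

Run:
```python
from h import *
to(522,103.6,95,-182.06)
```

```text
dp mm [ 28.1 274.7  -7.7] turn [ 0.002  0.003 -0.168] pos [ 493.9 -171.1  102.7] F [ 1.3  0.2 -1.2] w 42.6 t 16.43
```

{"fn": "servo_tool", "kwargs": {"turn": [[0, 0, -0.034], [0, 0, -0.034], [0, 0, -0.034], [0, 0, -0.034], [0, 0, -0.03]], "dp": [[0.006, 0.055, 0], [0.006, 0.055, 0], [0.006, 0.055, 0], [0.005, 0.05, 0], [0.005, 0.04, 0]], "fingers": [0.03, 0.03, 0.03, 0.03, 0.03]}}

```text
clock: 17.05
position: [520.0, 92.8, 102.2]
ee_rot: [0.02, 1.0, -0.001, 0.001]
contact_force: [1.5, -0.2, -1.2]
gripper_width: 43.1
```

{"fn": "servo_tool", "kwargs": {"turn": [[0, 0, 0], [0, 0, 0], [0, 0, 0], [0, 0, 0], [0, 0, 0]], "dp": [[0, 0, 0], [0, 0, 0], [0, 0, 0], [0, 0, 0], [0, 0, 0]], "fingers": [0.03, 0.03, 0.03, 0.03, 0.03]}}

```text
clock: 17.68
position: [518.9, 92.2, 101.4]
ee_rot: [0.019, 1.0, -0.002, -0.001]
contact_force: [0.9, -0.7, -1.3]
gripper_width: 42.8
```

Run:
```python
from h import *
to(522,103.6,75,-182.06)
```

```text
dp mm [  3.1  11.4 -26.4] turn [ 0.003 -0.001  0.003] pos [518.9  92.2 101.4] F [ 0.9 -0.7 -1.3] w 42.8 t 17.68
```

{"fn": "servo_tool", "kwargs": {"turn": [[0.003, 0, 0.003], [0, 0, 0], [0, 0, 0], [0, 0, 0], [0, 0, 0]], "dp": [[0.003, 0.011, 0], [0, 0, -0.01], [0, 0, -0.01], [0, 0, -0.005], [0, 0, 0]], "fingers": [0.03, 0.03, 0.03, 0.03, 0.03]}}

```text
clock: 18.3
position: [521.7, 103.3, 73.9]
ee_rot: [0.018, 1.0, -0.0, -0.001]
contact_force: [-0.8, -0.0, -1.3]
gripper_width: 43.1
```

Run:
```python
from h import *
to(522,103.6,48,-182.06)
```

```text
dp mm [  0.3   0.3 -25.9] turn [ 0.001 -0.003  0.   ] pos [521.7 103.3  73.9] F [-0.8 -0.  -1.3] w 43.1 t 18.3
```

{"fn": "servo_tool", "kwargs": {"turn": [[0, -0.002, 0], [0, 0, 0], [0, 0, 0], [0, 0, 0], [0, 0, 0]], "dp": [[0, 0, -0.009], [0, 0, -0.01], [0, 0, -0.01], [0, 0, -0.004], [0, 0, 0]], "fingers": [0.03, 0.03, 0.03, 0.03, 0.03]}}

```text
clock: 18.92
position: [521.7, 103.2, 38.4]
ee_rot: [0.018, 1.0, -0.001, -0.0]
contact_force: [-0.3, 0.4, -1.6]
gripper_width: 43.2
```

Run:
```python
from h import *
to(522,103.6,24.7,-182.06)
```

```text
dp mm [  0.3   0.4 -13.7] turn [ 0.001 -0.001  0.   ] pos [521.7 103.2  38.4] F [-0.3  0.4 -1.6] w 43.2 t 18.93
```

{"fn": "servo_tool", "kwargs": {"turn": [[0, 0, 0], [0, 0, 0], [0, 0, 0], [0, 0, 0], [0, 0, 0]], "dp": [[0, 0, -0.006], [0, 0, -0.005], [0, 0, -0.002], [0, 0, 0], [0, 0, 0]], "fingers": [0.03, 0.03, 0.03, 0.03, 0.03]}}

```text
clock: 19.55
position: [522.3, 103.5, 25.1]
ee_rot: [0.018, 1.0, -0.0, 0.0]
contact_force: [-0.0, -1.0, -2.3]
gripper_width: 43.0
```

Run:
```python
from h import *
to(522,103.6,24.7,-182.06)
```

```text
dp mm [-0.3  0.1 -0.4] turn [0.    0.001 0.   ] pos [522.3 103.5  25.1] F [-0.  -1.  -2.3] w 43.0 t 19.55
```

{"fn": "servo_tool", "kwargs": {"turn": [[0, 0, 0], [0, 0, 0], [0, 0, 0], [0, 0, 0], [0, 0, 0]], "dp": [[0, 0, 0], [0, 0, 0], [0, 0, 0], [0, 0, 0.01], [0, 0, 0.015]], "fingers": [0.055, 0.058, 0.06, 0.06, 0.06]}}

```text
clock: 20.18
position: [522.6, 103.5, 51.7]
ee_rot: [0.018, 1.0, -0.0, 0.001]
contact_force: [-0.1, -0.4, 0.1]
gripper_width: 60.2
```

{"fn": "servo_tool", "kwargs": {"turn": [[0, 0, 0], [0, 0, 0], [0, 0, 0], [0, 0, 0], [0, 0, 0]], "dp": [[0, 0, 0.025], [0, 0, 0.03], [0, 0, 0.03], [0, -0.03, 0.02], [0, -0.06, 0]], "fingers": [0.06, 0.06, 0.06, 0.06, 0.06]}}

```text
clock: 20.8
position: [524.9, 14.9, 168.1]
ee_rot: [0.014, 1.0, 0.001, 0.006]
contact_force: [0.2, -0.7, 0.1]
gripper_width: 59.9
```

{"fn": "servo_tool", "kwargs": {"turn": [[0, 0, 0], [0, 0, 0], [0, 0, 0], [0, 0, 0], [0, 0, 0]], "dp": [[0, -0.06, 0], [0, -0.06, 0], [0, -0.06, 0], [0, 0, 0], [0, 0, 0]], "fingers": [0.06, 0.06, 0.06, 0.06, 0.06]}}

```text
clock: 21.42
position: [524.6, -173.5, 175.7]
ee_rot: [0.016, 1.0, 0.001, 0.011]
contact_force: [-0.8, 0.2, -0.5]
gripper_width: 60.3
```

Run:
```python
from h import *
to(*B(0,140),120,-182.06) if 0 else None
b=cam('top'); rb=regions_of('carton_1','top'); a=cam('scene'); ra=regions_of('carton_1','scene')
for nm,p0 in (('a',B(-45,-25)),('b',B(25,-45)),('c',B(45,25)),('d',B(-25,45))):
    p=(p0[0],p0[1],np.radians(-2 if nm in 'bd' else 88)); print(nm,np.round(p0[:2],1),fitc({'t':(b,rb)},p,14))
P=[]
for by in (130,140,150): P.append(([B(i,j+by,97) for i,j in((35,7),(35,-7),(-35,-7),(-35,7))],{130:(0,255,0),140:(0,0,255),150:(255,0,0)}[by]))
P.append(([B(-98,m,14) for m in (-10,10)],(0,255,0))); P.append(([B(-104,0,14),B(-98,0,14)],(0,0,255)))
overlay(b,'o3t.png',P,(230,170,105,80),7)
print(read_state()['position'])
```

```text
a [473.5  35.2] [474.99  39.33  89.65   2.85]
b [542.8  12.7] [545.67   8.12   3.46   2.17]
c [565.3  82. ] [5.6448e+02 8.4400e+01 8.6940e+01 9.0000e-02]
d [496.  104.5] [ 4.9583e+02  1.0489e+02 -2.7200e+00  3.0000e-02]
[ 524.85567137 -172.12508363  175.20288061]
```

View pics/o3t.png

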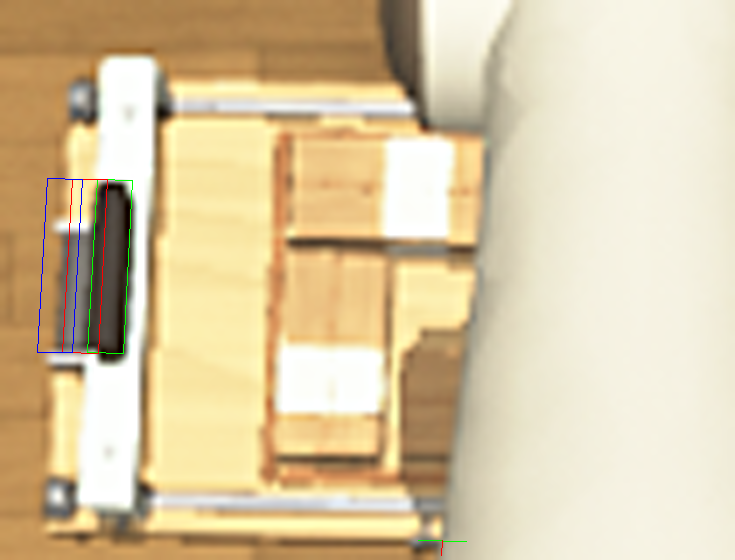

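Carton_2 lies in slot_d at (330,355). The black fin is at (113,270), which is board y of about 130. The mark clip is at (427,533), board y of about 6. I go to the fin next.

{"fn": "servo_tool", "kwargs": {"turn": [[0, 0, 0], [0, 0, 0], [0, 0, 0], [0, 0, 0], [0, 0, 0]], "dp": [[0, 0.05, 0], [0, 0.06, 0], [0, 0.06, 0], [0, 0.06, 0], [0, 0.06, 0]], "fingers": [0.06, 0.06, 0.06, 0.06, 0.06]}}

```text
clock: 22.25
position: [523.7, 127.7, 176.0]
ee_rot: [0.013, 1.0, 0.001, 0.012]
contact_force: [1.4, -0.5, 0.0]
gripper_width: 60.2
```

{"fn": "servo_tool", "kwargs": {"turn": [[0, 0, 0], [0, 0, 0], [0, 0, 0], [0, 0, 0], [0, 0, 0]], "dp": [[0, 0.05, 0], [0, 0.02, 0], [0, 0, 0], [0, 0, 0], [0, 0, 0]], "fingers": [0.06, 0.06, 0.06, 0.06, 0.06]}}

```text
clock: 22.88
position: [520.9, 205.0, 175.9]
ee_rot: [0.008, 1.0, 0.001, 0.011]
contact_force: [0.6, 0.2, 0.2]
gripper_width: 59.7
```

Run:
```python
from h import *
to(524.1,189,120,-182.06)
```

```text
dp mm [  3.2 -16.  -55.9] turn [-0.002  0.023 -0.02 ] pos [520.9 205.  175.9] F [0.6 0.2 0.2] w 59.7 t 22.88
```

{"fn": "servo_tool", "kwargs": {"turn": [[-0.002, 0.023, -0.02], [0, 0, 0], [0, 0, 0], [0, 0, 0], [0, 0, 0]], "dp": [[0.003, -0.016, -0.01], [0, 0, -0.02], [0, 0, -0.02], [0, 0, 0], [0, 0, 0]], "fingers": [0.06, 0.06, 0.06, 0.06, 0.06]}}

```text
clock: 23.5
position: [524.9, 181.4, 124.1]
ee_rot: [0.023, 1.0, -0.001, -0.002]
contact_force: [0.5, 0.1, 0.8]
gripper_width: 59.8
```

Run:
```python
from h import *
to(524.1,189,72,-182.06)
a=cam('scene')
P=[([B(i,130.5+j,97) for i,j in((35,7),(35,-7),(-35,-7),(-35,7))],(0,255,0)),([B(i,123.5,z) for i,z in((35,97),(35,66),(-35,66),(-35,97))],(0,255,0))]
overlay(a,'o4.png',P,(235,130,100,90),7)
```

```text
dp mm [ -0.8   7.6 -52.1] turn [ 0.001 -0.004  0.011] pos [524.9 181.4 124.1] F [0.5 0.1 0.8] w 59.8 t 23.5
```

View pics/o4.png

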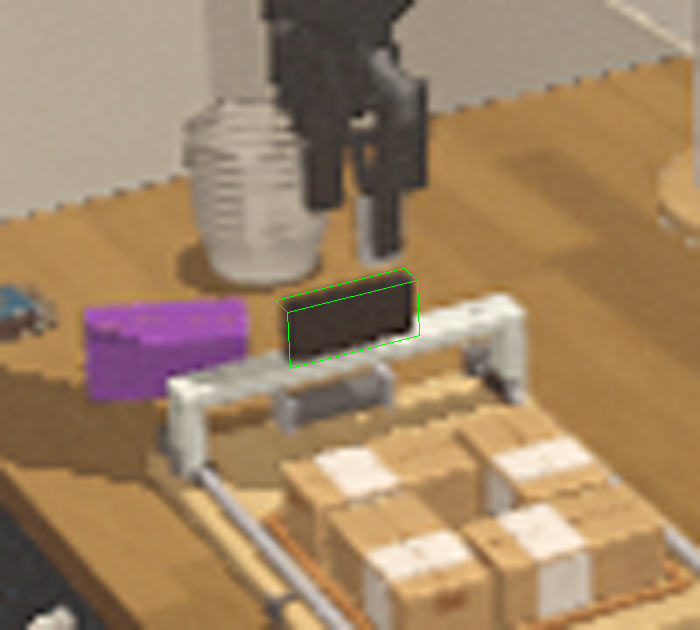

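The overlay sits on the fin at (350,315), and all four cartons lie flat. I descend onto the fin.

{"fn": "servo_tool", "kwargs": {"turn": [[0, -0.004, 0.011], [0, 0, 0], [0, 0, 0], [0, 0, 0], [0, 0, 0]], "dp": [[-0.001, 0.008, 0], [0, 0, -0.015], [0, 0, -0.015], [0, 0, -0.015], [0, 0, 0]], "fingers": [0.06, 0.06, 0.06, 0.06, 0.06]}}

```text
clock: 24.18
position: [523.4, 190.2, 76.5]
ee_rot: [0.017, 1.0, -0.0, 0.0]
contact_force: [0.5, 0.5, 0.7]
gripper_width: 60.1
```

Run:
```python
from h import *
to(524.1,189,73,-182.06)
```

```text
dp mm [ 0.7 -1.2 -3.5] turn [ 0.     0.001 -0.002] pos [523.4 190.2  76.5] F [0.5 0.5 0.7] w 60.1 t 24.18
```

{"fn": "servo_tool", "kwargs": {"turn": [[0, 0, 0], [0, 0, 0], [0, 0, 0], [0, 0, 0], [0, 0, 0]], "dp": [[0.001, -0.001, -0.002], [0, 0, 0], [0, 0, 0], [0, 0, 0], [0, 0, 0]], "fingers": [0.06, 0.0, 0.0, 0.0, 0.0]}}

```text
clock: 24.8
position: [525.2, 190.0, 75.1]
ee_rot: [0.018, 1.0, 0.001, 0.001]
contact_force: [1.2, 1.2, -2.3]
gripper_width: 12.8
```

{"fn": "servo_tool", "kwargs": {"turn": [[0, 0, 0], [0, 0, 0], [0, 0, 0], [0, 0, 0], [0, 0, 0]], "dp": [[0, 0, 0], [0, 0, 0], [0, 0, 0], [0, 0, 0], [0, 0, 0]], "fingers": [0.0, 0.0, 0.0, 0.0, 0.0]}}

```text
clock: 25.42
position: [525.3, 190.0, 75.1]
ee_rot: [0.018, 1.0, 0.001, 0.001]
contact_force: [0.0, 1.1, -1.5]
gripper_width: 12.5
```

Run:
```python
from h import *
to(524.1,189,73,-182.06)
```

```text
dp mm [-1.2 -1.  -2.1] turn [-0.002  0.003 -0.001] pos [525.3 190.   75.1] F [ 0.   1.1 -1.5] w 12.5 t 25.43
```

{"fn": "servo_tool", "kwargs": {"turn": [[0, 0, 0], [0, 0, 0], [0, 0, 0], [0, 0, 0], [0, 0, 0]], "dp": [[-0.0005, -0.015, 0], [-0.0007, -0.02, 0], [-0.0007, -0.02, 0], [-0.0007, -0.02, 0], [-0.0005, -0.015, 0]], "fingers": [0.0, 0.0, 0.0, 0.0, 0.0]}}

```text
clock: 26.05
position: [521.7, 99.1, 75.1]
ee_rot: [0.017, 1.0, 0.003, 0.002]
contact_force: [-1.4, 5.5, -1.4]
gripper_width: 12.7
```

Run:
```python
from h import *
to(*B(0,6.3,73),-182.06)
```

```text
dp mm [ -2.1 -34.2  -2.1] turn [-0.007  0.005 -0.001] pos [521.7  99.1  75.1] F [-1.4  5.5 -1.4] w 12.7 t 26.05
```

{"fn": "servo_tool", "kwargs": {"turn": [[0, 0, 0], [0, 0, 0], [0, 0, 0], [0, 0, 0], [0, 0, 0]], "dp": [[-0.0005, -0.012, 0], [-0.0005, -0.012, 0], [-0.0003, -0.008, 0], [0, 0, 0], [0, 0, 0]], "fingers": [0.0, 0.0, 0.0, 0.0, 0.0]}}

```text
clock: 26.68
position: [520.4, 65.1, 75.2]
ee_rot: [0.018, 1.0, 0.005, 0.003]
contact_force: [-1.2, 6.6, -1.3]
gripper_width: 13.0
```

Run:
```python
from h import *
to(*B(0,6.3,73),-182.06)
a=cam('scene');b=cam('top')
def up(g,l,t,w,h,s): return cv2.resize(np.ascontiguousarray(g['img'][t:t+h,l:l+w,::-1]),(w*s,h*s),interpolation=cv2.INTER_CUBIC)
c=np.zeros((560,800,3),np.uint8); 
c[:560,:395]=up(a,250,165,79,112,5)[:560,:395]
c[:400,400:800]=up(b,270,228,40,40,10)
cv2.imwrite('pics/m1.png',c)
```

```text
dp mm [-0.8 -0.2 -2.2] turn [-0.011  0.007  0.001] pos [520.4  65.1  75.2] F [-1.2  6.6 -1.3] w 13.0 t 26.68
```

View pics/m1.png

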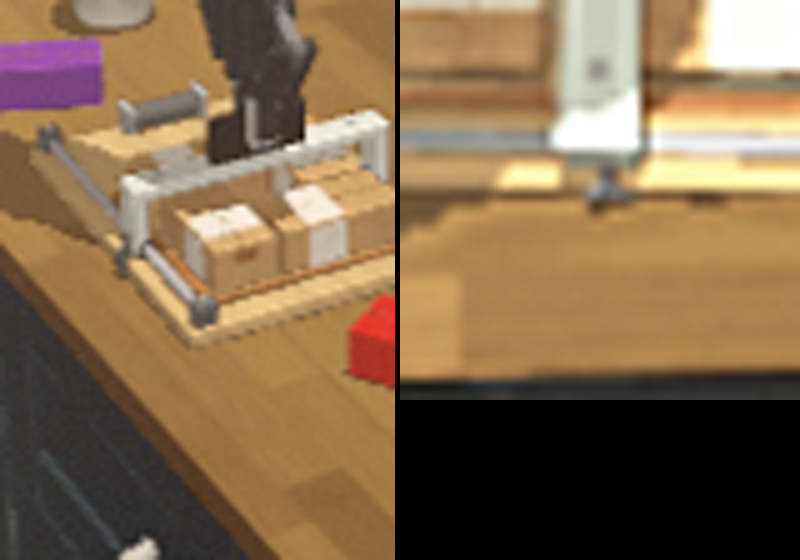

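The pointer at crop (600,180) stands right at the clip at crop (605,195), so they are about 0.5 px apart. One numeric check before handing in.

{"fn": "servo_tool", "kwargs": {"turn": [[0, 0, 0], [0, 0, 0], [0, 0, 0], [0, 0, 0], [0, 0, 0]], "dp": [[0, 0, 0], [0, 0, 0], [0, 0, 0], [0, 0, 0], [0, 0, 0]], "fingers": [0.0, 0.0, 0.0, 0.0, 0.0]}}

```text
clock: 27.4
position: [520.4, 65.2, 75.1]
ee_rot: [0.018, 1.0, 0.006, 0.004]
contact_force: [-0.6, 6.4, -1.7]
gripper_width: 12.9
```

Run:
```python
from h import *
to(*B(0,6.3,73),-182.06)
b=cam('top'); a=cam('scene'); ref=cv2.imread('pics/top0.png')
print('before'); print(ref[243:250,284:297].mean(2).astype(int))
print('now'); print(b['img'][240:250,284:297].mean(2).astype(int))
for by in (0,6,12): print(by,np.round(proj(b,B(-98,by,14)),1),np.round(proj(b,B(-98,by,20)),1))
rb=regions_of('carton_1','top'); ra=regions_of('carton_1','scene')
for n,r in (('top',rb),('scene',ra)): print(n,[(np.round(q['box']).tolist(),round(q['score'],2)) for q in r])
to(*B(0,6.3,73),-182.06)
```

```text
dp mm [-0.8 -0.3 -2.1] turn [-0.012  0.008 -0.001] pos [520.4  65.2  75.1] F [-0.6  6.4 -1.7] w 12.9 t 27.4
before
[[180 182 183 185 186 184 165 164 191 189 190 189 192]
 [229 229 228 228 230 225 189 193 230 228 227 227 226]
 [228 229 229 230 227 213 161 192 232 229 230 229 230]
 [201 202 204 204 195 170 147 170 216 210 208 208 209]
 [ 89  89  90  91 112 135  99 105  94  90  95  93  95]
 [143 143 144 146 125  64  73  89  92 119 141 139 140]
 [139 139 138 140 129 102 117 144 140 137 135 133 135]]
now
[[135 181 255 255 255 255 255 255 255 250 133 227 223]
 [125 233 255 255 255 255 255 255 255 241 134 232 225]
 [146 214 255 255 255 255 255 255 255 248 150 249 242]
 [126 126 137 135 137 141 146 156 169 129 120 198 191]
 [196 186 141 131 135 129 113 116 134 119 173 231 227]
 [234 224 148 150 152 143 100  98 151 163 213 233 230]
 [204 190 128 132 142 161 126 114 145 169 213 209 208]
 [ 88  92  96  97 117 137 101 109 101  94  94  92  91]
 [142 141 144 146 125  62  71  86  92 117 139 138 138]
 [137 137 134 138 126  99 115 139 136 135 132 130 131]]
0 [292.7 246.8] [292.6 246.6]
6 [290.7 246.8] [290.6 246.6]
12 [288.6 246.7] [288.5 246.5]
top [([268.0, 208.0, 17.0, 30.0], 0.77), ([300.0, 189.0, 15.0, 34.0], 0.71), ([343.0, 196.0, 26.0, 26.0], 0.67), ([292.0, 217.0, 24.0, 21.0], 0.64)]
scene [([319.0, 226.0, 30.0, 21.0], 0.95), ([283.0, 203.0, 24.0, 17.0], 0.73), ([302.0, 201.0, 29.0, 18.0], 0.63), ([245.0, 173.0, 28.0, 14.0], 0.53)]
dp mm [-0.8 -0.3 -2.2] turn [-0.012  0.008 -0.001] pos [520.4  65.2  75.2] F [ 0.1  6.3 -2.3] w 12.4 t 27.6
```

```bash
python3 -c "
from bench import *
print(job_done())"
```

```text
the job is handed in; nothing more can be done
None
```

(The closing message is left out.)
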